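# Jack up the steriliser and hold it for its new foot pads

### The arm

A 6-joint arm with a two-finger parallel gripper is mounted at the origin on the work surface. World frame = base frame: x ahead of the robot, y to its left, z up, the work surface at z = 0. Lengths are in m, angles in degrees, forces in N, time in s.
With the tool pointing down it reaches from about 0.4 to 0.825 m from the base axis. Payload 7 kg.
Tool frame: the origin (TCP) lies midway between the tips of the shut fingers; the grasp point (between the pads) lies 19 mm behind it; z points along the fingers, x is the direction in which the jaws open and shut, and the axes are right-handed (so a half turn about z gives the same grasp; the last joint's range is limited). The gripper opens to 88 mm and grips with 3 to 60 N. Pads are 19 mm wide; open, the fingers measure 130 mm over their backs; the gripper's body (78 mm by 193 mm) begins 47 mm behind the grasp point.
Start: joints at [-49.842, 20.546, 0.682, 0, -70.136, -16.507], TCP at [0.271, -0.618, 0.227] pointing down, gripper open.
Joint ranges: [-176.03, 176.03], [-82.01, 121.73], [-58.28, 71.71], [-173.87, 95.51], [-174.79, -0.11], [-173.66, 173.66]. Speed limits (degrees/s): [136.94, 136.94, 172.46, 180, 180, 180].

### API

Orientations are given as [roll, pitch, yaw] about the fixed x, y, z axes, in that order (R = Rz(yaw) Ry(pitch) Rx(roll)).
In Python, from plant import * gives the robot as it stands. The module is installed in compiled form; this text tells all that it offers.
- The arm moves only by the shell command python3 -m pendant 'ROWS' [OPENING]. ROWS is JSON, a list that holds one entry, the list of rows, each a list of 6 numbers: the shift along the world's x, y, z in mm, then the turn, a rotation vector about the world's x, y, z in degrees. A call has 1 to 10 rows; each row is the pose to reach, as a shift and turn from the pose commanded when the call began; what a row does not reach only later rows make up. A row lasts 1/8 s, in which the tool goes at most 62.5 mm and 10.7 degrees, less where a joint would pass 70% of its speed; a pose out of reach is approached as far as the arm can. A call with a gripper value outside its range is refused whole. OPENING is the closure, from -1 (fully open) to 1 (shut), set as the call begins (- or left out, the last holds). The fingers move at their own pace and stop on an object; the grip force is fixed at half the most. Time passes only in rows, so rows that repeat a pose let the fingers close. It gives the time, the measured TCP pose, the force and the opening at its end, in the units of the state.
- get_obs(): the state, without advancing time (a new reading comes with each control period).
- snapshot(name): name is "scene" or "top" or "wrist"; returns a dict with "pixels" (400x640x3 uint8, red, green, blue), "depth" (400x640 float32, m along the optical axis (not along the pixel's ray), 0 where there is no reading), "fx", "fy", "cx", "cy" (pixels), "pose" (4x4, takes a point from camera to world coordinates); the wrist camera has in their place "tool_from_camera" (4x4, takes a point from camera to tool coordinates, whose origin is the TCP and whose axes are the tool frame's). Camera axes: x right, y down, z forward; pixel columns grow to the right and rows downward; lengths in m; the calibration is good to about 2 mm. A picture is of the moment at which its call begins: read the wrist's pose just before it.
- close_job(): hands the job in, once; it reports no verdict.
The state is a dict: "clock": time; "joint_pos": joint angles; "qvel": joint speeds; "tau": joint torques, N m; "tool_pos": TCP position; "orientation": TCP orientation; "force": force on the tool from outside, world axes, zero at the start; "moment": the same for the moment, N m; "opening": finger opening in m.
Only numpy, scipy, OpenCV 4.12 (cv2) and the standard library are available. Lean on these libraries where they do the work, as an engineer would, in place of code of your own. Each camera call takes 0.05 s, during which the arm holds its last target. There are 200 camera calls.

### The job

The steam steriliser needs new pads under the two levelling feet on the side with the orange lifting tab. Stand the red lever jack flat on the table with its saddle centred under the black dot on that tab, handle still up, then press the jack's handle right down so that both of those feet lift clear of the table; the jack has no catch, so finish while still holding the handle down and the steriliser up. Do not shove the steriliser along the table, and leave the other things on the table where they are.

Things in the scene. Friction and masses are not known exactly. Their poses are not given: they have to be found in the camera images.
- jack: Red lever jack, 0.92 kg, loose. Origin on its centre-line at the underside; saddle end along -y, handle along +y, z up. Base plate 74 mm wide (x), 7 mm thick, y -115 to +100 mm. Cheek block to grasp, fingers closing along x: 44 mm wide, y -55 to +15 mm, top 54 mm up. Saddle axis at y -85 mm. Handle: steel bar pivoted at y -20 mm, 36 mm up, sloping up and back to +y.
- jack_grip (a point): Centre of the jack's cheek block where it is best grasped: on the centre-line at y = -20 mm of the jack, 36 mm above its underside. Axes as jack.
- jack_saddle (a point): Centre of the top face of the saddle, a black rubber disc 37 mm across on a steel ram; 46 mm above the table with the handle up, 78 mm with the handle fully down.
- handle_grip (a point): On the axis of the handle's black rubber hand grip (22 mm thick, 90 mm long), 195 mm from the pivot; handle 246 mm long. Handle up: 140 mm above the table, at y = +145 mm of the jack; fully down: 48 mm above the table, at y = +175 mm. It turns with the handle.
- jack_handle (a joint): Handle angle (rad): 0 = up (0.56 rad above level), 0.50 = fully down at its stop (0.06 rad above level). The saddle rises 32 mm over that swing, in proportion, and meets the tab at about 0.22. A light spring (2 to 4 N at the grip) lifts the handle when let go; no catch. Under the steriliser's weight it takes some 10 to 18 N on the grip.
- steriliser: White benchtop steam steriliser, about 8 kg, loose, on four screw feet with round black pads (34 mm). Origin: midway between the feet at table height, z up. Casing 300 mm (x) by 330 mm (y), top 247 mm, frame underside 60 mm above the table. Door on its -x face; its +y side carries the orange lifting tab.
- lift_mark (a point): The lift point, on the underside of the orange lifting tab, 60 mm above the table, right below the white disc with a black dot on the tab's top. The tab is a plate 56 mm wide (x), 6 mm thick, standing out 61 mm from the middle of the steriliser's +y side; the point is on its centre-line, 30 mm out from that side. Axes as steriliser.
- near_foot_front (a point): Underside of the foot pad on the tab's side, nearer the door (115 mm to -x of the tab); 0 when it stands on the table.
- near_foot_rear (a point): Underside of the other foot pad on the tab's side (115 mm to +x of the tab).
- far_feet (a point): Midpoint between the two foot pads of the opposite (-y) side, about which the steriliser tilts.
- pineapple: Gold pineapple ornament, 90 mm across, 140 mm tall. Leave alone.
- tube: Upright black cardboard tube, 48 mm across, 103 mm tall. Leave alone.
- wipes_box: White plastic wipes box, 105 by 180 by 64 mm. Leave alone.
- practice_skin: Cream practice-skin dome on a white disc, 116 mm across, 36 mm tall. Leave alone.
- pigment_brown: Brown pigment bottle with black cap, 30 mm across, 67 mm tall. Leave alone.
- pigment_pink: Pink pigment bottle with black cap, 30 mm across, 67 mm tall. Leave alone.
- pad_tin: Flat open aluminium tin, 85 mm square, 22 mm tall, with the new pads. Leave alone.

How it is judged (in metres and radians):
On the way, in this order (a step that is already met when the one before it is completed fails the run):
1. the jack stands flat on the table, handle up, its saddle centred under the marked lift point (within 12 mm) (horizontal distance between jack_saddle and lift_mark below 0.012 m and height (world z) of jack below 0.003 m and angle between jack's own z axis and vertical below 0.04 rad and value of joint jack_handle below 0.12 rad), for 0.3 s.
2. the handle is pressed down and both feet on the tab's side are clear of the table by 6 mm or more (value of joint jack_handle above 0.42 rad and height (world z) of each of near_foot_front, near_foot_rear above 0.006 m and horizontal distance between jack_saddle and lift_mark below 0.015 m), for 0.2 s.
At the end, for the whole second after the job is handed in: The robot still presses the jack's handle (over 3 N), steady at 0.42 rad or more; both feet on the tab's side are 6 mm or more off the table, the far two stand on it; the jack alone lifts the steriliser, flat on the table, its saddle within 15 mm of the marked point (all of step 2 and velocity of joint jack_handle between -0.05 and 0.05 rad/s and contact force between any of the fingers, the arm and jack above 3 N and height (world z) of each of far_feet, jack below 0.004 m and contact force between jack and steriliser above 15 N and contact force between each of the fingers, the arm and steriliser below 0.5 N and angle between jack's own z axis and vertical below 0.05 rad and linear speed of steriliser below 0.01 m/s); the arm keeps its last pose, push and grip.
It fails at once if the steriliser is shoved along the table (its far feet move over 15 mm) (distance of far_feet from where it was at the start of the episode above 0.015 m).
It fails at once if another thing on the table is moved over 30 mm (distance of any of pineapple, tube, wipes_box, practice_skin, pigment_brown, pigment_pink, pad_tin from where it was at the start of the episode above 0.03 m).
It also fails if it takes over 51 s, if anything falls off the work surface, if the arm or the gripper's body presses on something with over 40 N, if the wrist force passes 120 N, or if a joint passes its speed limit or range.

## Working session

There is one attempt and no reset: what is moved stays moved. The work goes in short steps, Python scripts to look and compute and a shell command to move; the robot and the scene stay as the last step left them, time stands still between calls to the robot, and variables do not carry over. Pictures are saved under pics/ and viewed, about 8 in all and at most 12, crops included, and the job is handed in when it is done.

```bash
mkdir -p pics; cat > h.py <<'E'
from plant import *
import numpy as np, cv2
def snap(n,f):
    o=get_obs(); s=snapshot(n); cv2.imwrite('pics/'+f+'.png',s['pixels'][:,:,::-1])
    if n=='wrist':
        from scipy.spatial.transform import Rotation as R
        T=np.eye(4); T[:3,:3]=R.from_euler('xyz',o['orientation'],degrees=True).as_matrix(); T[:3,3]=o['tool_pos']
        s['pose']=T@s['tool_from_camera']
    np.savez('pics/'+f+'.npz',**s); return s
def cloud(s):
    d=s['depth']; v,u=np.indices(d.shape); P=np.stack([(u-s['cx'])/s['fx']*d,(v-s['cy'])/s['fy']*d,d],-1)
    P=P@s['pose'][:3,:3].T+s['pose'][:3,3]; P[d<=0]=np.nan; return P
E
python3 - <<'E'
from h import *
print(get_obs())
for n in('scene','top'):
    s=snap(n,n+'0');print(s['pose'].round(3).tolist(),s['fx'])
E
```

```text
{'clock': 0.0, 'joint_pos': array([-4.98434825e+01,  2.05907565e+01,  6.32390556e-01, -1.97945980e-02,
       -7.01358910e+01, -1.65074244e+01]), 'qvel': array([ 0.02995937, -0.02661309,  0.01585276,  0.01120912,  0.08794115,
        0.10945457]), 'tau': array([ 5.36458665e-04, -5.82726073e+01,  2.93063325e+01,  6.99733302e+00,
        6.89477936e-03, -1.80313100e-04]), 'tool_pos': array([ 0.27053942, -0.6178636 ,  0.22562087]), 'orientation': array([-1.79991056e+02, -9.56596165e-02,  1.13642344e+02]), 'force': array([-0.29286904, -0.21895095, -1.35543511]), 'moment': array([ 0.0088127 , -0.01418294,  0.00039904]), 'opening': 0.087919335146646}
[[-0.262, 0.546, -0.796, 1.473], [0.965, 0.137, -0.223, 0.243], [-0.013, -0.827, -0.563, 0.747], [0.0, 0.0, 0.0, 1.0]] 409.62490752639025
[[0.001, -0.983, 0.182, 0.254], [-1.0, -0.002, -0.002, -0.007], [0.003, -0.182, -0.983, 1.711], [0.0, 0.0, 0.0, 1.0]] 454.911463445614
```

View pics/top0.png

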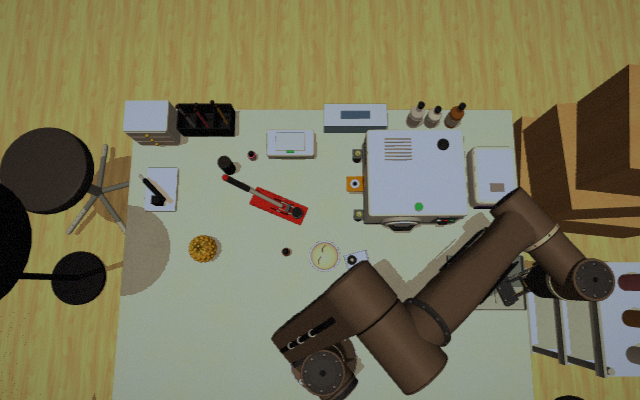

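View pics/scene0.png

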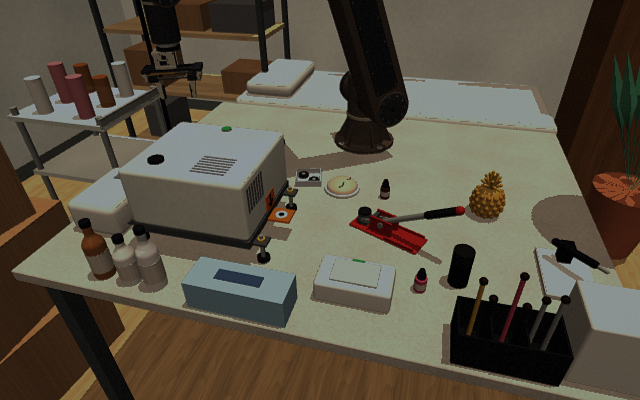

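The top view shows the jack around (280,205), with its saddle at about (293,211) and its handle end at (228,179). The orange tab with the dot is at (354,184) and the tube is beside the handle end at (227,164). Next I'll measure these.

```bash
python3 - <<'E'
from h import *
s=dict(np.load('pics/top0.npz')); P=cloud(s)
px=s['pixels'].astype(int); r,g,b=px[...,0],px[...,1],px[...,2]
z=P[...,2]
box=lambda m,u0,u1,v0,v1:(m&(np.indices(m.shape)[1]>=u0)&(np.indices(m.shape)[1]<=u1)&(np.indices(m.shape)[0]>=v0)&(np.indices(m.shape)[0]<=v1))
red=box((r>110)&(g<60)&(b<60),245,312,180,228)
lo=red&(z<0.02); print('red low',lo.sum(),np.nanmedian(z[lo]))
q=P[lo][:,:2].astype(np.float32)*1000
print('rect',cv2.minAreaRect(q), )
hg=box((z>0.09),215,262,170,200); 
print('handle', [(P[v,u]*1000).round().tolist() for v,u in np.argwhere(hg)[::12]])
orr=box((r>150)&(g>80)&(g<170)&(b<80),340,370,170,200)
print('tab',orr.sum(),np.nanmedian(z[orr]),cv2.minAreaRect(P[orr][:,:2].astype(np.float32)*1000))
dk=box((r+g+b<200),350,358,180,188);print('dot',P[dk].mean(0),np.argwhere(dk).mean(0))
top=box((z>0.235)&(z<0.26),340,490,120,240);print('ster',np.nanmedian(z[top]),cv2.minAreaRect(P[top][:,:2].astype(np.float32)*1000))
for n,(u0,u1,v0,v1) in dict(tube=(215,240,152,176),b1=(245,258,148,162),b2=(280,292,246,258),wipes=(264,318,126,160),skin=(308,340,238,274),tin=(343,372,246,270),pine=(185,222,230,265)).items():
    m=box(z>0.012,u0,u1,v0,v1); print(n,np.nanmin(P[m],0).round(3),np.nanmax(P[m],0).round(3))
sc=dict(np.load('pics/scene0.npz'));Q=cloud(sc);p=sc['pixels'].astype(int);zz=Q[...,2]
r,g,b=p[...,0],p[...,1],p[...,2]
orr=box((r>150)&(g>80)&(g<170)&(b<80),262,300,200,228)
print('tab scene',orr.sum(),np.nanmedian(zz[orr]),cv2.minAreaRect(Q[orr][:,:2].astype(np.float32)*1000))
red=box((r>110)&(g<60)&(b<60)&(zz<.02),340,432,200,255);print('jack scene',red.sum(),cv2.minAreaRect(Q[red][:,:2].astype(np.float32)*1000))
E
```

```text
red low 564 0.0076505708327310185
rect ((558.8424682617188, 169.22412109375), (212.20852661132812, 73.44694519042969), 67.63546752929688)
handle [[639.0, 343.0, 173.0], [633.0, 337.0, 170.0], [634.0, 323.0, 151.0], [631.0, 316.0, 150.0], [627.0, 316.0, 150.0], [620.0, 317.0, 163.0], [617.0, 317.0, 163.0], [616.0, 319.0, 151.0], [614.0, 316.0, 146.0], [609.0, 312.0, 151.0], [608.0, 310.0, 141.0], [605.0, 307.0, 137.0], [608.0, 267.0, 124.0], [606.0, 265.0, 116.0], [597.0, 288.0, 124.0], [593.0, 277.0, 126.0], [592.0, 268.0, 113.0], [589.0, 251.0, 109.0], [588.0, 234.0, 98.0], [581.0, 224.0, 95.0]]
tab 137 0.06643090614079306 ((630.9942016601562, -115.9386978149414), (54.56758499145508, 55.26662826538086), 3.0984015464782715)
dot [ 0.63158634 -0.11739381  0.06775674] [183.2 354.5]
ster 0.24723538792208444 ((625.8887329101562, -311.00531005859375), (313.1207580566406, 330.5845031738281), 0.3158171474933624)
tube [0.632 0.328 0.013] [0.739 0.387 0.174]
b1 [0.735 0.26  0.014] [0.763 0.29  0.074]
b2 [0.368 0.123 0.014] [0.394 0.153 0.074]
wipes [0.74  0.037 0.012] [0.861 0.217 0.075]
skin [ 0.311 -0.061  0.012] [0.426 0.051 0.046]
tin [ 0.286 -0.171  0.012] [ 0.392 -0.052  0.817]
pine [0.342 0.391 0.024] [0.441 0.486 0.149]
tab scene 0 nan ((0.0, 0.0), (0.0, 0.0), 0.0)
jack scene 434 ((559.2866821289062, 170.41744995117188), (212.562255859375, 77.65095520019531), 69.32491302490234)
  return np.nanmean(a, axis, out=out, keepdims=keepdims)
```

```bash
python3 -m pendant '[[[0,0,60,0,0,0],[0,0,120,0,0,0],[20,55,150,0,0,8],[40,110,150,0,0,16],[60,165,150,0,0,24],[80,220,150,0,0,32],[101,277,150,0,0,40],[122,334,150,0,0,44],[143,391,150,0,0,44],[164,448,150,0,0,44]]]' -1 && python3 -m pendant '[[[21,58,0,0,0,0],[42,116,0,0,0,0],[63,174,0,0,0,0],[84,232,0,0,0,0],[105,290,0,0,0,0],[119,328,-30,0,0,0],[119,328,-90,0,0,0],[119,328,-150,0,0,0],[119,328,-157,0,0,0],[119,328,-157,0,0,0]]]' && python3 - <<'E'
from h import *
s=snap('wrist','w1'); print(s['tool_from_camera'].round(3).tolist(),s['pose'].round(3).tolist(),get_obs()['clock'],get_obs()['orientation'])
E
```

```text
clock: 1.35
tool_pos: [0.4348, -0.1683, 0.3765]
orientation: [180.0, 0.0, 157.7]
force: [0.4, -0.4, 0.4]
opening: 0.0873
clock: 2.6
tool_pos: [0.5547, 0.1578, 0.2211]
orientation: [180.0, 0.1, 157.7]
force: [0.2, -0.2, 0.3]
opening: 0.0876
[[1.0, 0.001, 0.001, -0.0], [-0.001, 0.97, 0.245, -0.065], [-0.001, -0.245, 0.97, -0.158], [0.0, 0.0, 0.0, 1.0]] [[-0.925, 0.367, 0.094, 0.53], [0.379, 0.897, 0.226, 0.097], [-0.001, 0.245, -0.97, 0.38], [0.0, 0.0, 0.0, 1.0]] 2.65 [1.79878475e+02 1.43091427e-01 1.57664766e+02]
```

View pics/w1.png

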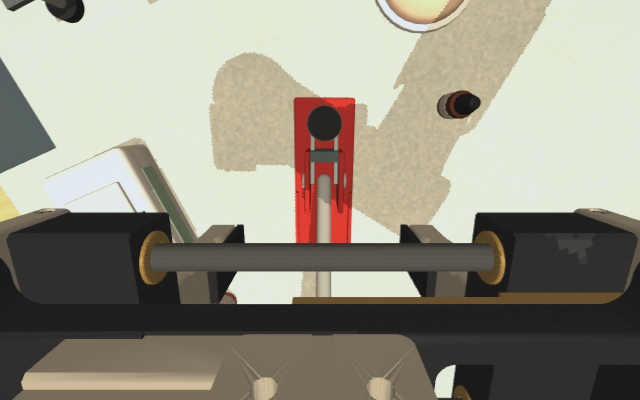

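The wrist view shows the jack on the centre column, with its saddle disc at (324,123) and the cheeks at about (324,190). I'll use the saddle and base edges to refine its pose.

```bash
python3 - <<'E'
from h import *
s=dict(np.load('pics/w1.npz')); P=cloud(s); z=P[...,2]; p=s['pixels'].astype(int)
v,u=np.indices(z.shape)
m=(p.sum(2)<200)&(u>300)&(u<345)&(v>100)&(v<145)
print('saddle',m.sum(),np.median(P[m],0),(P[m].min(0)+P[m].max(0))/2)
r=(p[...,0]>90)&(p[...,1]<70)&(v<245)&(u>280)&(u<370)&(z<.02)
for a in range(100,245,20):
    w=np.where(r[a])[0]
    if len(w): print(a,P[a,w[0]].round(4),P[a,w[-1]].round(4))
E
```

```text
saddle 956 [nan nan nan] [nan nan nan]
100 [0.5513 0.0623 0.0074] [0.4849 0.0893 0.0047]
120 [0.5594 0.0839 0.0071] [0.4945 0.1104 0.0075]
140 [0.5689 0.1057 0.0072] [0.5029 0.1327 0.0069]
160 [0.5787 0.1282 0.0077] [0.5129 0.1552 0.0075]
180 [0.5879 0.1522 0.0057] [0.523  0.179  0.0051]
200 [0.5968 0.1746 0.0146] [0.5324 0.201  0.0143]
220 [0.6062 0.1995 0.0146] [0.5431 0.2257 0.0137]
240 [0.6173 0.2249 0.0142] [0.5542 0.2509 0.0139]
```

```bash
python3 -m pendant '[[[-1,2,-60,0,0,0],[-1,2,-120,0,0,0],[-1,2,-165,0,0,0],[-1,2,-190,0,0,0],[-1,2,-203,0,0,0],[-1,2,-203,0,0,0]]]' && python3 -m pendant '[[[0,0,0,0,0,0],[0,0,0,0,0,0],[0,0,0,0,0,0],[0,0,0,0,0,0],[0,0,0,0,0,0],[0,0,0,0,0,0]]]' 1 && python3 -m pendant '[[[0,0,3,0,0,0],[0,0,6,0,0,0],[0,0,6,0,0,0]]]'
```

```text
clock: 3.4
tool_pos: [0.5538, 0.1602, 0.0176]
orientation: [179.9, 0.1, 157.7]
force: [0.1, -0.4, 0.4]
opening: 0.0876
clock: 4.15
tool_pos: [0.5529, 0.1597, 0.0167]
orientation: [180.0, 0.0, 157.6]
force: [0.3, 0.0, 3.0]
opening: 0.0437
clock: 4.53
tool_pos: [0.5523, 0.1595, 0.0222]
orientation: [-180.0, -0.0, 157.6]
force: [-1.0, 0.6, -9.5]
opening: 0.0438
```

```bash
python3 -m pendant '[[[10,-15,1,0,0,4],[25,-40,1,0,0,9],[40,-70,1,0,0,14],[55,-100,1,0,0,19],[68,-125,1,0,0,22.5],[77,-140,1,0,0,22.5],[78,-145,1,0,0,22.5],[78,-145,1,0,0,22.5]]]' && python3 - <<'E'
from h import *
snap('wrist','w2'); print(get_obs()['tool_pos'],get_obs()['orientation'])
E
```

```text
clock: 5.52
tool_pos: [0.6303, 0.0147, 0.0232]
orientation: [-180.0, -0.0, -179.9]
force: [-0.2, 0.0, -9.3]
opening: 0.0439
[0.63031356 0.01510957 0.0233556 ] [ 1.79994130e+02 -3.05251994e-02 -1.79874857e+02]
```

View pics/w2.png

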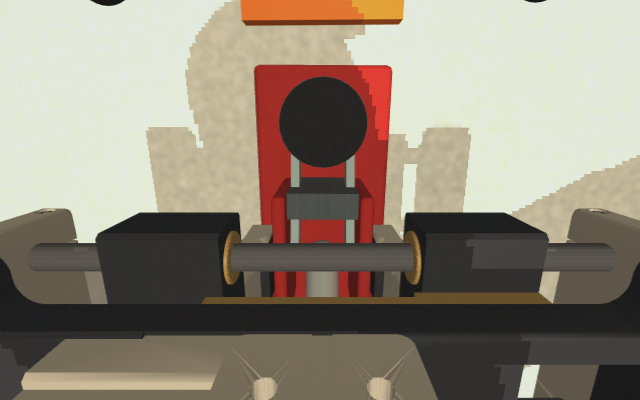

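The saddle disc is at (323,121), and the tab's outer edge is centred at u≈323, v≈20. They look well lined up in x. Next I'll compute the remaining shift.

```bash
python3 - <<'E'
from h import *
s=dict(np.load('pics/w2.npz')); T=s['pose']
def ray(u,v,z):
    d=T[:3,:3]@[(u-s['cx'])/s['fx'],(v-s['cy'])/s['fy'],1]; return (T[:3,3]+d*(z-T[2,3])/d[2]).round(4)
print('saddle',ray(323,121,.052),ray(279,121,.052),ray(367,121,.052),'front',ray(323,77,.052),ray(323,66,.0135),'block')
print('tab top edge',ray(241.5,20,.066),ray(403.5,19,.066),'bottom',ray(323,24,.060))
E
```

```text
saddle [ 0.63   -0.0506  0.052 ] [ 0.6485 -0.0506  0.052 ] [ 0.6114 -0.0507  0.052 ] front [ 0.63  -0.068  0.052] [ 0.6299 -0.0786  0.0135] block
tab top edge [ 0.6585 -0.0846  0.066 ] [ 0.6022 -0.0851  0.066 ] bottom [ 0.6302 -0.0851  0.06  ]
```

```bash
python3 -m pendant '[[[0,-15,0,0,0,0],[0,-35,0,0,0,0],[0,-55,0,0,0,0],[0,-66,0,0,0,0],[0,-66,0,0,0,0],[0,-66,-3,0,0,0],[0,-66,-7,0,0,0],[0,-66,-7,0,0,0]]]' && python3 - <<'E'
from h import *
snap('wrist','w3');s=snap('top','t3'); print(get_obs()['tool_pos'],get_obs()['force'])
E
```

```text
clock: 6.58
tool_pos: [0.6313, -0.0517, 0.017]
orientation: [-180.0, 0.1, -179.8]
force: [-0.3, -3.2, -4.7]
opening: 0.0437
[ 0.63134563 -0.05155323  0.01703035] [ 0.42857702 -3.74719144 -3.69636397]
```

View pics/w3.png

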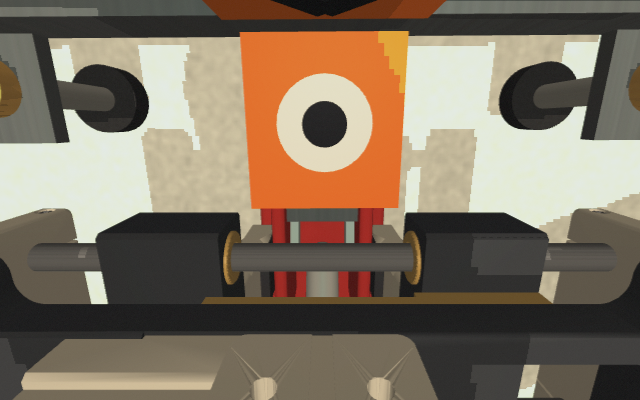

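The dot is at (324,123), almost the same pixel as the saddle had. I'll check it numerically.

```bash
python3 - <<'E'
from h import *
s=dict(np.load('pics/w3.npz')); T=s['pose']
d=T[:3,:3]@[(324-s['cx'])/s['fx'],(123.5-s['cy'])/s['fy'],1]; print('dot',(T[:3,3]+d*(.067-T[2,3])/d[2]).round(4), 'saddle est', [.6310,-.0516-.0656])
s=dict(np.load('pics/t3.npz'));P=cloud(s);z=P[...,2];v,u=np.indices(z.shape)
m=(z>.245)&(z<.26)&(u>360)&(u<470)&(v>120)&(v<225);print(np.median(P[m],0))
E
python3 -m pendant '[[[0,0,0,0,0,0],[0,0,0,0,0,0],[0,0,0,0,0,0],[0,0,0,0,0,0]]]' -1
```

```text
dot [ 0.6308 -0.1162  0.067 ] saddle est [0.631, -0.1172]
[ 0.62894704 -0.31158894  0.24839089]
clock: 7.18
tool_pos: [0.6309, -0.0511, 0.0167]
orientation: [180.0, 0.0, -179.8]
force: [-0.4, -0.1, 0.2]
opening: 0.0785
```

```bash
python3 -m pendant '[[[0,0,15,0,0,0],[0,0,50,0,0,0],[0,0,110,0,0,0],[0,0,170,0,0,0],[0,0,200,0,0,0],[0,55,205,4,0,0],[0,110,205,8,0,0],[0,155,205,12,0,0],[0,165,205,12,0,0],[0,165,205,12,0,0]]]' && python3 - <<'E'
from h import *
s=snap('wrist','w4'); snap('scene','s4'); P=cloud(s); print(get_obs()['orientation'],get_obs()['joint_pos'])
z=P[...,2]; m=(z>.09)&(z<.19)&(np.indices(z.shape)[0]<230)&(abs(P[...,0]-.63)<.04)
Q=P[m]; 
for a in np.arange(0,.2,.02):
    k=abs(Q[:,1]-a)<.004
    if k.sum()>3: print(a,Q[k].min(0).round(4),Q[k].max(0).round(4))
E
```

```text
clock: 8.43
tool_pos: [0.6307, 0.1137, 0.2223]
orientation: [168.1, 0.1, -179.8]
force: [0.0, -0.1, 0.9]
opening: 0.0876
[ 1.68058552e+02  3.85415558e-02 -1.79848340e+02] [ 20.42373103  16.92175749  -1.24815953 -12.06483775 -68.05044761
 -16.11400599]
0.02 [0.6268 0.0199 0.0901] [0.636  0.0237 0.0932]
0.04 [0.6233 0.036  0.0927] [0.6385 0.0438 0.1048]
0.06 [0.6233 0.056  0.1049] [0.6383 0.064  0.1194]
0.08 [0.62   0.0761 0.1172] [0.6415 0.084  0.1344]
0.1 [0.62   0.096  0.1302] [0.6413 0.104  0.1468]
0.12 [0.62   0.116  0.1442] [0.6411 0.124  0.1599]
0.14 [0.6201 0.136  0.1565] [0.6408 0.1438 0.1701]
```

View pics/s4.png

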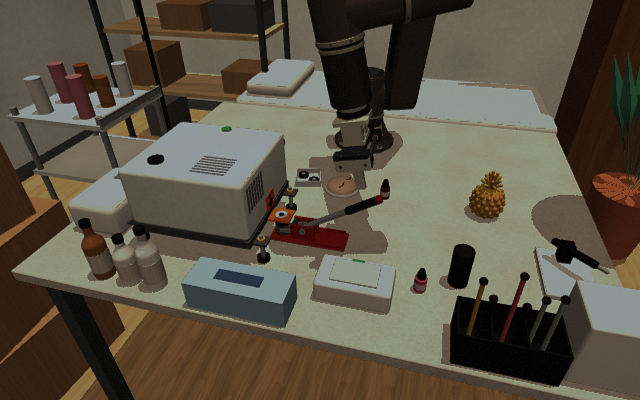

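View pics/w4.png

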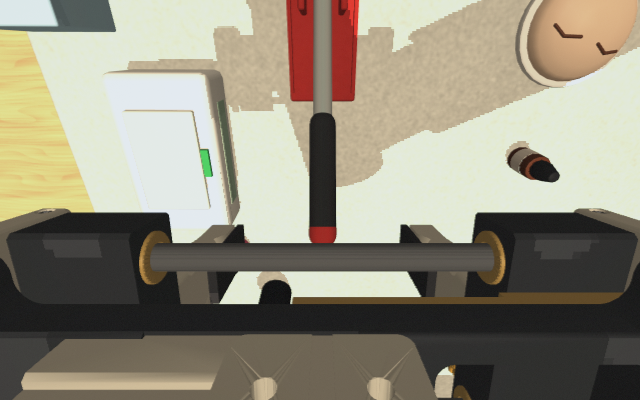

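```bash
python3 -m pendant '[[[0,1,-50,0,0,0],[0,1,-85,0,0,0],[0,1,-97,0,0,0],[0,1,-97,0,0,0]]]' && python3 -m pendant '[[[0,0,0,0,0,0],[0,0,0,0,0,0],[0,0,0,0,0,0],[0,0,0,0,0,0],[0,0,0,0,0,0],[0,0,0,0,0,0],[0,0,0,0,0,0]]]' 1
```

```text
clock: 9.02
tool_pos: [0.6309, 0.114, 0.1245]
orientation: [168.0, -0.0, -179.9]
force: [-0.2, 0.1, 1.0]
opening: 0.0876
clock: 9.9
tool_pos: [0.6307, 0.1147, 0.1245]
orientation: [168.0, 0.0, -179.9]
force: [-0.1, -0.1, -0.2]
opening: 0.0231
```

```bash
python3 -m pendant '[[[0,4,-8.5,-2.9,0,0],[0,8,-17,-5.7,0,0],[0,11.4,-26,-8.6,0,0],[0,14.4,-35,-11.5,0,0],[0,14.4,-35,-11.5,0,0]]]' && python3 -m pendant '[[[0,2.3,-9.2,-2.9,0,0],[0,4.4,-18.4,-5.7,0,0],[0,5.9,-27.8,-8.6,0,0],[0,7,-37.2,-11.4,0,0],[0,7.3,-42,-12.9,0,0],[0,7.3,-42,-12.9,0,0]]]'
```

```text
clock: 10.52
tool_pos: [0.6304, 0.1294, 0.0888]
orientation: [179.6, -0.1, -179.7]
force: [-0.3, -2.4, 1.4]
opening: 0.0212
clock: 11.28
tool_pos: [0.6311, 0.1362, 0.0498]
orientation: [-167.6, 0.0, -179.8]
force: [-5.9, 0.4, 17.1]
opening: 0.021
```

```bash
python3 -m pendant '[[[0,0.3,-5,-1.5,0,0],[0,0.4,-9,-2.7,0,0],[0,0.5,-13,-3.8,0,0],[0,0.5,-13,-3.8,0,0],[0,0.5,-13,-3.8,0,0],[0,0.5,-13,-3.8,0,0]]]' && python3 - <<'E'
from h import *
a=snap('scene','s5');snap('wrist','w5');o=get_obs();print(o['tool_pos'],o['force'],o['qvel'].round(2))
b=dict(np.load('pics/s4.npz'))
both=np.hstack([cv2.resize(x['pixels'][170:290,220:420][:,:,::-1],None,fx=2,fy=2,interpolation=2) for x in(b,a)]);cv2.imwrite('pics/cmp.png',both)
P=cloud(a);Q=cloud(b)
for u,v in((200,140),(250,150),(170,180),(240,145)): print(Q[v,u].round(4),P[v,u].round(4))
E
```

```text
clock: 12.02
tool_pos: [0.6312, 0.1367, 0.0374]
orientation: [-163.9, 0.0, -179.9]
force: [-6.8, 1.7, 17.2]
opening: 0.0214
[0.63117312 0.13670697 0.03742558] [-7.14019276  1.39648848 17.54326565] [ 0.03 -0.01 -0.11  0.05  0.    0.03]
[ 0.5923 -0.352   0.2456] [ 0.6042 -0.344   0.2523]
[ 0.6133 -0.1955  0.2456] [ 0.6388 -0.1825  0.2605]
[ 0.7827 -0.3258  0.2374] [ 0.7853 -0.3237  0.2393]
[ 0.593  -0.2332  0.2453] [ 0.6167 -0.2204  0.2588]
```

View pics/cmp.png

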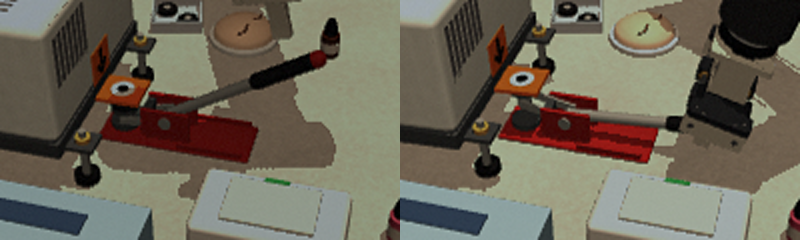

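View pics/w5.png

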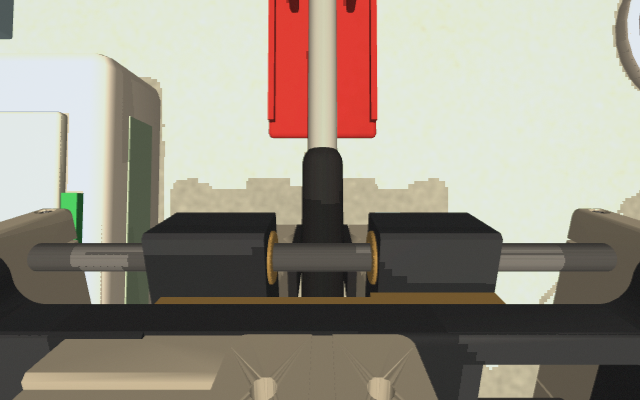

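The steriliser has tilted about 0.05 rad, so the near feet should be about 13 mm up. The jack base looks unmoved. Now I'll check the saddle, tab and foot numbers.

```bash
python3 - <<'E'
from h import *
for f in('s4','s5'):
    s=dict(np.load(f'pics/{f}.npz'));P=cloud(s);p=s['pixels'].astype(int);z=P[...,2];v,u=np.indices(z.shape)
    r,g,b=p[...,0],p[...,1],p[...,2]
    red=(r>70)&(g<45)&(b<45)&(u>268)&(u<352)&(v>205)&(v<255)&(z<.012)
    print(f,'base',red.sum(),P[red].mean(0).round(4),cv2.minAreaRect(P[red][:,:2].astype(np.float32)*1000), 'plane',np.linalg.lstsq(np.c_[P[red][:,:2],np.ones(red.sum())],z[red],rcond=None)[0].round(3))
    tab=(r>120)&(g>50)&(g<150)&(b<70)&(u>265)&(u<300)&(v>195)&(v<225);print('tab',tab.sum(),P[tab].min(0).round(4),P[tab].max(0).round(4))
    w=(p.min(2)>130)&(u>272)&(u<292)&(v>205)&(v<222); print('disc',w.sum(),P[w].mean(0).round(4))
    for c in((282,229),(283,233),(279,229)): print('sad',c,p[c[1],c[0]],P[c[1],c[0]].round(4))
    blk=(p.max(2)<45)&(u>254)&(u<272)&(v>243)&(v<264); print('foot',blk.sum(),np.nanmin(z[blk]).round(4),np.nanpercentile(z[blk],20).round(4),P[blk].mean(0).round(3))
E
```

```text
s4 base 606 [ 0.6414 -0.0152  0.0058] ((623.7702026367188, -37.613914489746094), (219.872802734375, 132.7709503173828), 77.49249267578125) plane [0.002 0.002 0.005]
tab 112 [ 0.52   -0.1595 -0.0007] [ 0.6588 -0.0872  0.0691]
disc 25 [ 0.626  -0.1206  0.0632]
sad (282, 229) [62 57 49] [ 0.6455 -0.1121  0.0241]
sad (283, 233) [20 21 18] [ 0.6518 -0.1075  0.0156]
sad (279, 229) [30 30 27] [ 0.64   -0.1236  0.0175]
foot 143 -0.0019 0.0078 [ 0.755 -0.125  0.02 ]
s5 base 717 [ 0.6429 -0.0132  0.0059] ((635.976318359375, -37.72050476074219), (73.3111572265625, 214.0775146484375), 0.5668843984603882) plane [-0.003  0.002  0.008]
tab 190 [nan nan nan] [nan nan nan]
disc 62 [ 0.6144 -0.1242  0.0567]
sad (282, 229) [32 31 27] [ 0.638  -0.1153  0.0175]
sad (283, 233) [23 23 22] [ 0.6524 -0.1072  0.0162]
sad (279, 229) [30 29 25] [ 0.6392 -0.1239  0.0168]
foot 107 0.0169 0.0236 [ 0.752 -0.124  0.026]
```

```bash
python3 -m pendant '[[[0,0,0,0,0,0],[0,0,0,0,0,0],[0,0,0,0,0,0],[0,0,0,0,0,0],[0,0,0,0,0,0],[0,0,0,0,0,0]]]' && python3 - <<'E'
from h import *
s=snap('top','t6');t=dict(np.load('pics/top0.npz'));P=cloud(s);Q=cloud(t)
def dot(s,P):
    p=s['pixels'].astype(int);v,u=np.indices(p.shape[:2]);m=(p.sum(2)<200)&(u>=349)&(u<=359)&(v>=179)&(v<=189);return P[m].mean(0).round(4)
print(dot(t,Q),dot(s,P))
for n,(u0,u1,v0,v1) in dict(tube=(215,240,152,176),b1=(245,258,148,162),b2=(280,292,246,258),wipes=(264,318,126,160),pine=(185,222,230,265)).items():
    f=lambda P:np.nanmean(P[v0:v1,u0:u1][P[v0:v1,u0:u1,2]>.02],0).round(3)
    print(n,f(Q),f(P))
print(get_obs()['tool_pos'],get_obs()['force'])
E
```

```text
clock: 12.88
tool_pos: [0.6312, 0.1367, 0.0375]
orientation: [-163.9, 0.0, -179.9]
force: [-6.7, 0.8, 17.8]
opening: 0.0211
[ 0.6316 -0.1174  0.0678] [ 0.6321 -0.1183  0.0821]
tube [0.696 0.358 0.088] [0.601 0.272 0.447]
b1 [0.746 0.273 0.046] [0.63  0.206 0.442]
b2 [0.381 0.137 0.049] [0.381 0.137 0.047]
wipes [0.787 0.125 0.058] [0.78  0.125 0.073]
pine [0.389 0.43  0.083] [0.352 0.287 0.589]
[0.63120022 0.1367185  0.03747826] [-7.53283736  2.12181695 16.85400672]
```

The tab has risen 14 mm with the dot moved under 2 mm in plan, and the hold is steady. The tube, one bottle and the pineapple don't compare here because the arm hides them in the top view. The scene picture taken just before the handle grasp showed them standing untouched. Handing in.

```bash
python3 -c "from plant import *; print(close_job())"
```

```text
the job is handed in; nothing more can be done
None
```

The jack stands under the orange tab, its handle is held down, and the tab's side of the steriliser is up. I handed the job in at about 13 s on the robot's clock. I gripped the jack by its cheek block, set it down under the dot, then gripped the handle and swung it down along its arc.

**Last checks that passed:**
- **Alignment:** with the jack set down, the saddle was about 1 mm from the dot in plan.
- **Lift:** the tab rose about 14 mm and the steriliser tilted about 0.05 rad. From these I estimate the near feet are 13–15 mm off the table.
- **Steriliser position:** the dot moved about 1 mm in plan, so it was not shoved along.
- **Handle:** about 0.48 rad, worked out from the tool's pose. It held steady over the last 0.75 s with about 17 N of upward reaction at the gripper.

**Weak or unsettled checks:**
- **Jack position:** the scene camera put the jack's base about 5 mm off in x from where the wrist camera had it. The wrist view showed the base centred on the handle, so I took this as camera error.
- **Sideways force:** about 7 N in x remained on the gripper at the end.
- **Saddle under load:** the tab hid the saddle, so I did not measure its offset from the dot once it was carrying weight.
- **Other objects:** at the end I could compare only the second bottle and the wipes box. The bottle had not moved; the wipes box showed no clear shift, though the arm partly covered it. The arm hid the tube, the other bottle and the pineapple in the top view. The scene picture taken before the handle grasp showed those three standing. I did not measure the practice skin or the pad tin, but both looked in place in the last scene picture.

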